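Find the hidden catch on the back of the kitchen radio and open its battery door

ROBOT

A 6-joint arm with a two-finger parallel gripper is mounted at the origin on the work surface. World frame = base frame: x ahead of the robot, y to its left, z up, the work surface at z = 0. Lengths are in mm, angles in rad, forces in N, time in s.
With the tool pointing down it reaches from about 250 to 725 mm from the base axis. Payload 4 kg.
Tool frame: the origin (TCP) lies midway between the tips of the shut fingers; the grasp point (between the pads) lies 19 mm behind it; z points along the fingers, x is the direction in which the jaws open and shut, and the axes are right-handed (so a half turn about z gives the same grasp; the last joint's range is limited). The gripper opens to 85 mm and grips with 20 to 120 N. Pads are 22 mm wide; open, the fingers measure 114 mm over their backs; the gripper's body (76 mm by 85 mm) begins 54 mm behind the grasp point. The pads swing forward as they close: fully open they stand 13 mm farther back than shut.
Start: joints at [-1.139, 0.241, 0.005, 1.335, 0, 1.571], TCP at [209.251, -454.107, 191.606] pointing down, gripper open.
Joint ranges: [-2.72, 2.72], [-1.05, 1.87], [-1.09, 1.28], [-1.99, 2.15], [-1.42, 1.44], [-3.14, 3.14]. Speed limits (rad/s): [2.79, 2.79, 3.14, 3.14, 3.14, 3.14].

INTERFACE

Orientations are given as a 3x3 rotation matrix whose columns are the frame's x, y, z axes.
In Python, from rig import bot gives the robot as it stands.
- The arm moves only by the tool send_rows, never from a script. Its argument "rows" is a list that holds one entry, the list of rows, each a list of 7 numbers: the shift along the tool's x, y, z in m, then the turn, a rotation vector about the tool's x, y, z in rad, then the finger opening in m, from 0 to 0.0854. A call has 1 to 20 rows; each row shifts and turns the commanded pose from where the row before left it, along the tool's axes as they then stand; what a row does not reach is not made up. A row lasts 1/10 s, in which the tool goes at most 50 mm and 8.59 degrees, less where a joint would pass 70% of its speed; a pose out of reach is approached as far as the arm can. A call is refused whole if a number of a shift passes 0.05 or a number of a turn 0.15, either way. A call with a gripper value outside its range is refused whole. The fingers move at their own pace and stop on an object; "force" is the grip in N (left out, the last holds). Time passes only in rows, so rows that do not move let the fingers close. It gives the time, the measured TCP pose, the force and the opening at its end, in the units of the state.
- bot.get_state(): the state, without advancing time (a new reading comes with each control period).
- bot.read_camera(name): name is "scene" or "side" or "wrist"; returns the picture (400x640x3 uint8, red, green, blue); there is no depth.
- bot.camera_model(name): a dict with "mtx" (3x3 intrinsics, pixels), "world_from_camera" (4x4, takes a point from camera to world coordinates). Camera axes: x right, y up, looking along -z (the intrinsics and any distortion apply to the point x, -y, -z); pixel columns grow to the right and rows downward; lengths in mm; the calibration is good to about 2 mm. A picture is of the moment at which its call begins: read the wrist's pose just before it. camera_model takes no time and is no camera call; for the wrist camera it gives the pose at the moment of the call.
- bot.job_done(): hands the job in, once; it reports no verdict.
The state is a dict: "time": time; "joint_pos": joint angles; "joint_vel": joint speeds; "joint_efforts": joint torques, N m; "tool_pos": TCP position; "ee_rot": TCP orientation; "force": force on the tool from outside, world axes, zero at the start; "ft_torque": the same for the moment, N m; "opening": opening from 0.0 (shut) to 1.0 (fully open).
Only numpy, scipy, OpenCV 4.12 (cv2) and the standard library are available. Lean on these libraries where they do the work, as an engineer would, in place of code of your own. Each camera call takes 0.05 s, during which the arm holds its last target.

TASK

The kitchen radio lies on its face on the windowsill, and its battery cells are due for changing: feel over the three flush plates in its back for the one that gives, press that one in until the battery door springs ajar, then with the fingertips push the door right back past upright so that the compartment stays open. Touch and push only: lift or carry nothing, leave the cells lying in their compartment, and do not disturb the pot, pump bottle, tumbler and egg timer around the radio.

Things in the scene. Friction and masses are not known exactly. Their poses are not given: they have to be found in the camera images.
- radio: Cream plastic kitchen radio lying face down, which does not shift: 170 (its x) by 280 (its y) by 75 mm high. Origin: centre of its underside on the sill, z up; its flat back panel is the upper face, z = 75 mm. On the +x side a carrying handle reaches out to x = +109 mm at 45 mm height; a round knob stands 12 mm out of each end (y = +-140 mm).
- plates (a point): Middle of the row of three plates, level with the back panel; axes as the radio's (x = -53, y = 0, z = 75 mm on it). The plates' middles lie at y = -58, 0 and +58 mm from here; they look alike: 40 (x) by 46 (y) mm, flush, each with a 3 mm gap all round. Two are rigid blanking covers; one, a different one each time, is the sprung release.
- release (a joint): The release plate, pressed straight down: 0 flush, 0.005 m fully in; sprung, about 1.5 N to start and 5 N fully in, and it comes back up when let go. The door is set free at about 0.003 m.
- door (a joint): Battery door angle, rad: 0 shut and latched, flush with the panel; when freed a leaf spring lifts it to about 0.85 and it rests there; 1.57 upright; 2.1 its stop, leaning back. Light (30 g), swings freely: let go past upright it falls back on the stop, short of upright it falls back to 0.85.
- hinge (a point): Middle of the battery door's hinge axis, along y; axes as the radio's (x = +37, y = 0, z = 73.5 mm on it). Shut, the door (58 along x, 126 along y, 3 mm thick) covers x = -59.5 to -1.5 mm from here. Below it the four cells lie side by side, tops 10 mm below the panel. The leaf spring, 7 mm thick, is at x = -12, y = +61 mm from here and stands 8 mm above the panel once up.
- door_edge (a point): Middle of the free edge of the battery door, 59.5 mm from the hinge, on the side of the plates; moves with the door. Its x points to the hinge, y along the edge, z out of the door's outer face. A strike bar on this edge hangs down to 10.5 mm below this point.
- cell1: One of the four loose C cells (26 mm thick, 50 mm long, 65 g) under the door, lying along the radio's x in the compartment. Origin: the middle of the cell.
- cell2: One of the four loose C cells (26 mm thick, 50 mm long, 65 g) under the door, lying along the radio's x in the compartment. Origin: the middle of the cell.
- cell3: One of the four loose C cells (26 mm thick, 50 mm long, 65 g) under the door, lying along the radio's x in the compartment. Origin: the middle of the cell.
- cell4: One of the four loose C cells (26 mm thick, 50 mm long, 65 g) under the door, lying along the radio's x in the compartment. Origin: the middle of the cell.
- herb_pot: Green glazed ceramic herb pot with a plant, 106 mm across the rim, 95 mm high, leaves to about 185 mm. Origin: centre of its underside.
- pump_bottle: Empty clear push-dispenser bottle with white pump head, 66 mm thick, 176 mm high, spout 47 mm out along its -x. Origin: centre of its underside.
- tumbler: Clear glass tumbler, 72 mm across, 95 mm high. Origin: centre of its underside.
- egg_timer: Round aluminium egg timer, 66 mm across, 63 mm high. Origin: centre of its underside.
There are look-alikes about, which are no part of the job. What is shaped like the egg_timer but green is not meant. What is shaped like the tumbler but purple is not meant.

How it is judged:
By the outcome, as a careful person would: the job done as asked, in the order asked, and still so for the second after the job is handed in, with the robot touching nothing.
It also fails if it takes over 48 s, if anything falls off the work surface, if the arm or the gripper's body presses on something with over 40 N, if the wrist force passes 120 N, or if a joint passes its speed limit or range.

## Working session

There is one attempt and no reset: what is moved stays moved. The work goes in short steps, Python scripts to look and compute and a tool call to move; the robot and the scene stay as the last step left them, time stands still between calls to the robot, and variables do not carry over. Pictures are saved under pics/ and viewed, and the job is handed in when it is done.

Besides the shell and the picture viewer there is one more tool, called after ">>>" in YAML: its name, and indented under it one key for each argument. send_rows: Moves the arm, as the interface text tells. Its arguments: {"type":"object","properties":{"rows":{"type":"array"},"force":{"type":"number"}},"required":["rows"]}

```bash
ls; mkdir -p pics; python3 - <<'E'
from rig import bot
import cv2
s=bot.get_state();print(s)
for n in("scene","side","wrist"):
    m=bot.camera_model(n);print(n,m)
    cv2.imwrite(f"pics/{n}0.png",bot.read_camera(n)[:,:,::-1])
E
```

```text
pics
{'time': 0.0, 'joint_pos': array([-1.13896989e+00,  2.41351171e-01,  3.73099784e-03,  1.33519653e+00,
       -3.48767590e-05,  1.57080873e+00]), 'joint_vel': array([ 2.05255974e-03, -8.79981414e-05,  8.11858448e-06,  1.08265072e-03,
        3.15907615e-04, -7.91901275e-04]), 'joint_efforts': array([-2.51208667e-04, -3.72320795e+01,  2.52405882e+01,  1.69014267e-02,
       -1.55149587e-05,  7.18395711e-06]), 'tool_pos': array([ 208.958243  , -453.46406556,  190.74648525]), 'ee_rot': array([[ 4.18518160e-01, -9.08208005e-01, -8.77264540e-04],
       [-9.08206181e-01, -4.18519078e-01,  1.82031608e-03],
       [-2.02037758e-03,  3.49017413e-05, -9.99997958e-01]]), 'force': array([-1.19202332,  0.57305572, -0.40651301]), 'ft_torque': array([ 0.01419563,  0.0482968 , -0.00464139]), 'opening': 0.9965132041103371}
scene {'mtx': array([[414.09274782,   0.        , 317.98317037],
       [  0.        , 414.09274782, 203.76578221],
       [  0.        ,   0.        ,   1.        ]]), 'world_from_camera': array([[-6.30785116e-01, -6.54219518e-01,  4.17261260e-01,
         1.05903232e+03],
  
[... 617 characters left out ...]
    [ 2.87894539e-03,  8.32937185e-01,  5.53360062e-01,
         5.75051568e+02],
       [ 0.00000000e+00,  0.00000000e+00,  0.00000000e+00,
         1.00000000e+00]])}
wrist {'mtx': array([[332.90357494,   0.        , 315.97070613],
       [  0.        , 332.90357494, 201.13533242],
       [  0.        ,   0.        ,   1.        ]]), 'world_from_camera': array([[ 4.19350814e-01,  8.74061318e-01,  2.45278834e-01,
         2.70493587e+02],
       [-9.07823399e-01,  4.04127333e-01,  1.11972204e-01,
        -4.25247759e+02],
       [-1.25330854e-03, -2.69625500e-01,  9.62964443e-01,
         3.73615711e+02],
       [ 0.00000000e+00,  0.00000000e+00,  0.00000000e+00,
         1.00000000e+00]])}
```

View pics/scene0.png

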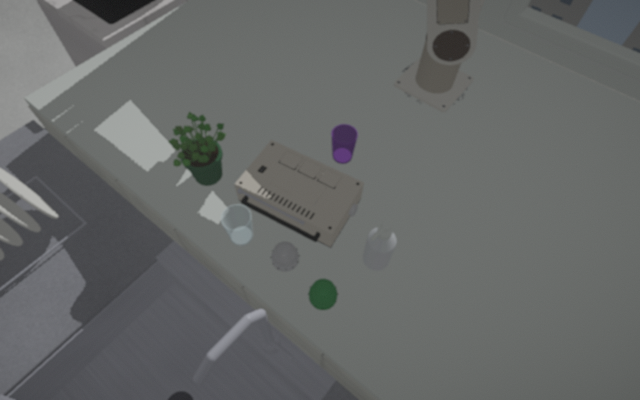

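View pics/side0.png

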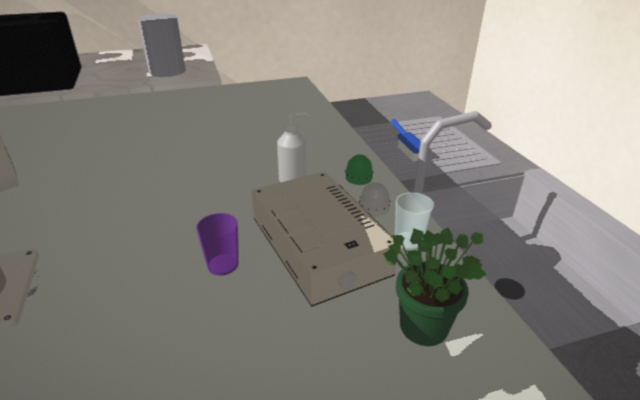

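View pics/wrist0.png

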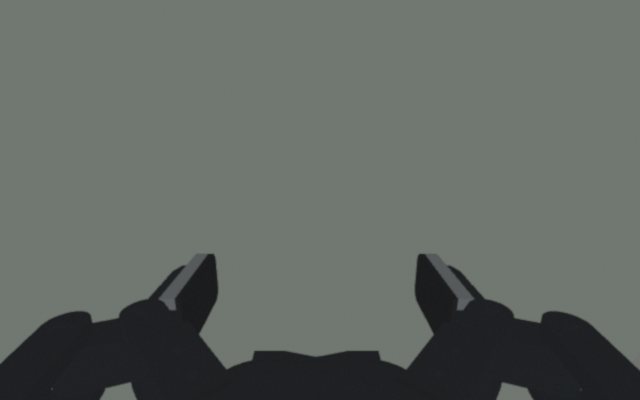

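The radio is around (300,190) in the scene view and (320,235) in the side view, with its plates on the robot side. I'll enlarge both crops.

```bash
python3 - <<'E'
import cv2
a=cv2.imread("pics/scene0.png")[130:250,220:380];cv2.imwrite("pics/sc_c.png",cv2.convertScaleAbs(cv2.resize(a,None,fx=5,fy=5,interpolation=cv2.INTER_CUBIC),alpha=1.3))
a=cv2.imread("pics/side0.png")[160:310,240:440];cv2.imwrite("pics/si_c.png",cv2.convertScaleAbs(cv2.resize(a,None,fx=4,fy=4,interpolation=cv2.INTER_CUBIC),alpha=1.3))
E
```

```text
(no output)
```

View pics/sc_c.png

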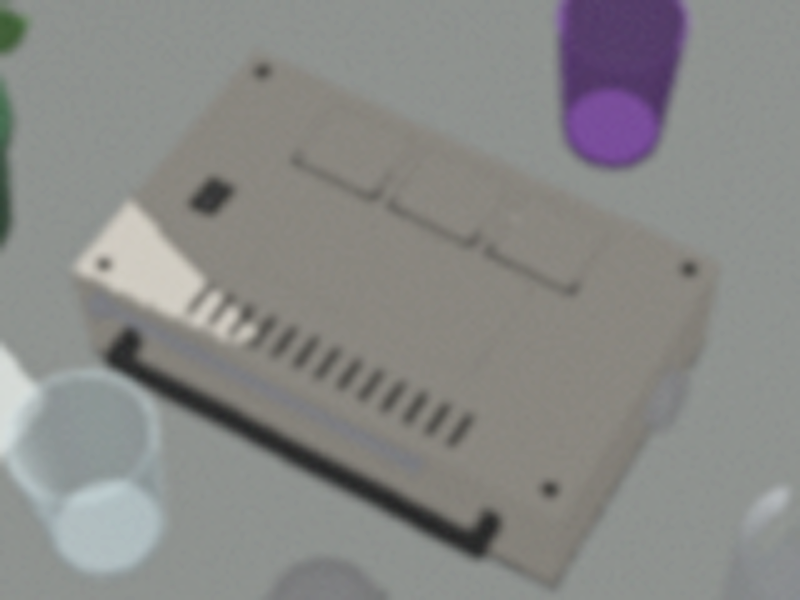

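View pics/si_c.png

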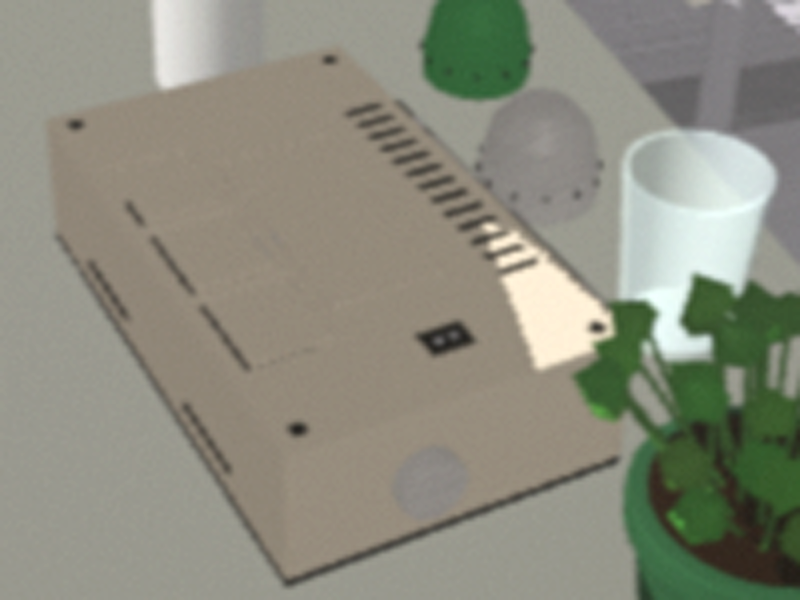

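```bash
cat > h.py <<'E'
import numpy as np,cv2
from rig import bot
def ray(n,uv,m=None):
    m=m or bot.camera_model(n);K=m["mtx"];T=m["world_from_camera"]
    d=np.linalg.inv(K)@np.array([uv[0],uv[1],1.]);d=T[:3,:3]@np.array([d[0],-d[1],-d[2]])
    return T[:3,3],d
def onz(n,uv,z,m=None):
    o,d=ray(n,uv,m);return o+d*(z-o[2])/d[2]
def proj(n,p,m=None):
    m=m or bot.camera_model(n);K=m["mtx"];T=m["world_from_camera"]
    c=T[:3,:3].T@(np.array(p)-T[:3,3]);q=K@np.array([c[0],-c[1],-c[2]]);return q[:2]/q[2]
def two(uv1,uv2):
    o1,d1=ray("scene",uv1);o2,d2=ray("side",uv2)
    A=np.c_[d1,-d2];t=np.linalg.lstsq(A,o2-o1,rcond=None)[0]
    a=o1+d1*t[0];b=o2+d2*t[1];return (a+b)/2,np.linalg.norm(a-b)
E
python3 - <<'E'
from h import *
def cen(f,p):
    g=cv2.cvtColor(cv2.imread(f),cv2.COLOR_BGR2GRAY).astype(float)
    x,y=int(round(p[0])),int(round(p[1]));w=g[y-3:y+4,x-3:x+4];bg=np.median(w);k=np.clip(bg-w-8,0,None)
    Y,X=np.mgrid[y-3:y+4,x-3:x+4];return np.array([(k*X).sum(),(k*Y).sum()])/k.sum()
sc=[cen("pics/scene0.png",(220+u/5-.4,130+v/5-.4)) for u,v in[(262,71),(689,268),(550,489),(104,264)]]
si=[cen("pics/side0.png",(240+u/4-.4,160+v/4-.4)) for u,v in[(298,429),(76,124),(330,60),(597,327)]]
P=[]
for a,b in zip(sc,si):
    p,g=two(a,b);A=onz("scene",a,75);B=onz("side",b,75);P.append((A+B)/2);print(a.round(1),b.round(1),p.round(1),round(g,1),A.round(1),B.round(1))
P=np.array(P);print("sides",[round(np.linalg.norm(P[i]-P[(i+1)%4]),1) for i in range(4)])
c=P.mean(0);y=(P[1]-P[0]+P[2]-P[3])[:2];x=(P[2]-P[1]+P[3]-P[0])[:2]
ay=np.arctan2(-y[0],y[1]);ax=np.arctan2(x[1],x[0]);print("c",c,"yaw",ax,ay)
E
```

```text
[272.  143.8] [314.  266.8] [ 569.8 -180.    75.1] 1.1 [ 569.2 -179.9   75. ] [ 570.3 -180.3   75. ]
[357.3 183.4] [258.5 190.7] [527.8  72.2  75.7] 1.5 [526.6  72.1  75. ] [528.5  72.5  75. ]
[329.5 227.4] [321.9 174.5] [671.9  96.2  75.9] 1.8 [670.6  96.3  75. ] [673.   96.9  75. ]
[239.9 182.4] [389.1 241.6] [ 714.  -157.    75.7] 0.9 [ 713.3 -157.1   75. ] [ 714.8 -156.5   75. ]
sides [np.float64(255.9), np.float64(146.2), np.float64(256.9), np.float64(146.2)]
c [620.79735016 -41.99490045  75.        ] yaw 0.16322270672168532 0.16548341131121921
```

```bash
cat >> h.py <<'E'
Y=0.1645;C=np.array([620.8,-42.0,0]);RR=np.array([[np.cos(Y),-np.sin(Y),0],[np.sin(Y),np.cos(Y),0],[0,0,1]])
def W(x,y,z): return C+RR@np.array([x,y,z])
def L(p): return RR.T@(np.array(p)-C)
E
python3 - <<'E'
from h import *
for n,off,s in(("scene",(220,130),5),("side",(240,160),4)):
    f=cv2.imread({"scene":"pics/sc_c.png","side":"pics/si_c.png"}[n])
    def d(p,c):
        q=proj(n,p);u=((q-off+.4)*s).astype(int);cv2.circle(f,tuple(map(int,u)),3,c,-1)
    for k in(-58,0,58):
        for a in(-23,23):
            for b in(-26,26): d(W(-53+a,k+b,75),(0,0,255))
    for a in(-59.5,-1.5):
        for b in(-63,63): d(W(37+a,b,75),(255,0,0))
    cv2.imwrite(f"pics/chk_{n}.png",f)
# obstacles: rough
for nm,a,b,z in[("pot rim",(207,152),(432,285),95),("tumbler base",(241,237),None,3),("bottle",(378,262),(290,178),0),("timer",(285,257),(374,200),32)]:
    p=onz("scene",a,z);print(nm,p.round(),L(p).round(), onz("side",b,z).round() if b else "")
R=bot.get_state()["ee_rot"];p=np.array([209.25,-454.1,191.6]);t=W(-53,-58,130);print(W(-53,-58,75),W(-53,0,75),W(-53,58,75));print("tool shift to hover",(R.T@(t-p)).round(1))
E
```

```text
pot rim [ 708. -277.   95.] [  47. -246.   95.] [ 720. -291.   95.]
tumbler base [801. -80.   3.] [172. -67.   3.] 
bottle [637. 224.   0.] [ 59. 260.   0.] [632. 224.   0.]
timer [781.  51.  32.] [173.  66.  32.] [770.  30.  32.]
[ 578.01350889 -107.89625314   75.        ] [568.51548102 -50.67923237  75.        ] [559.01745314   6.53778841  75.        ]
tool shift to hover [-160.  -479.8   61.9]
```

View pics/chk_scene.png

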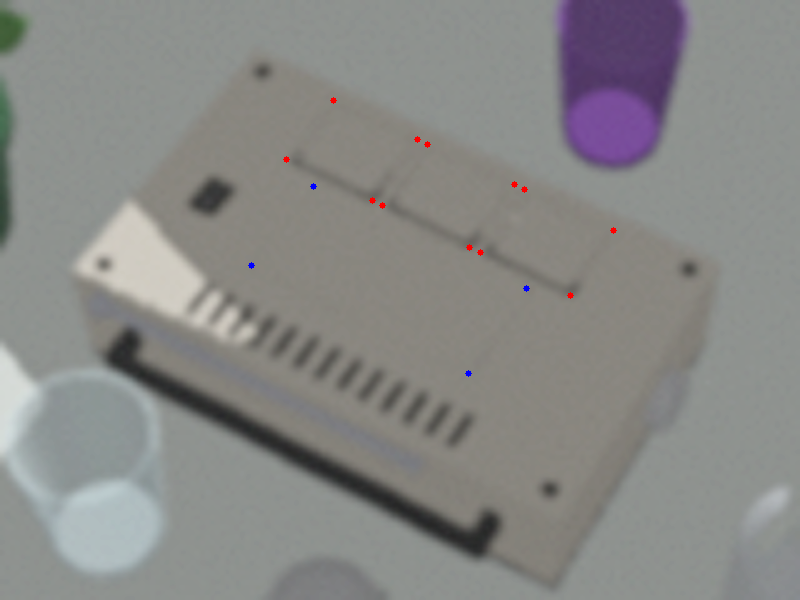

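View pics/chk_side.png

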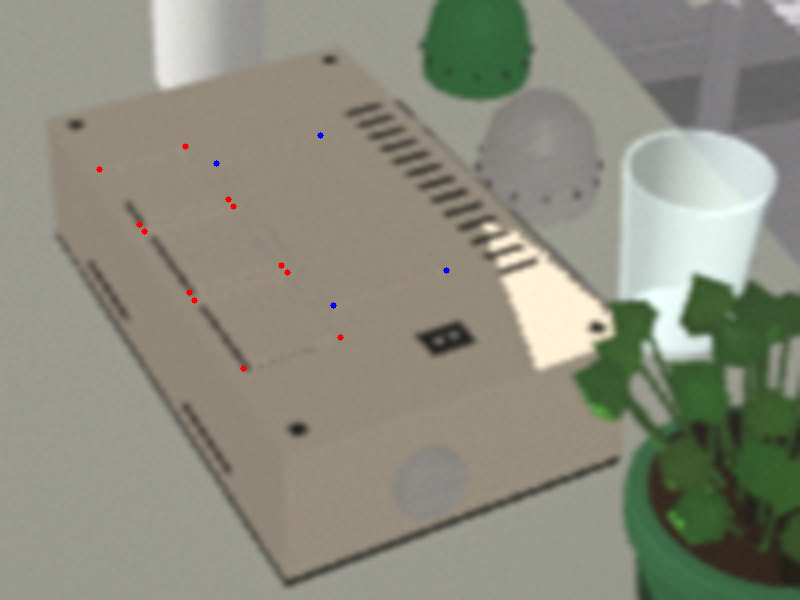

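The projected plate and door corners match the seams in both views to about 2 mm. The pot and pump bottle are well off the path, so I'll close the fingers, turn, and move to hover over the -y plate.

>>> send_rows:
  rows:
    - [[0, 0, 0, 0, 0, 0.1335, 0], [0, 0, 0, 0, 0, 0.1335, 0], [-0.0216, -0.0323, 0.0047, 0, 0, 0, 0], [-0.0216, -0.0323, 0.0047, 0, 0, 0, 0], [-0.0216, -0.0323, 0.0047, 0, 0, 0, 0], [-0.0216, -0.0323, 0.0047, 0, 0, 0, 0], [-0.0216, -0.0323, 0.0047, 0, 0, 0, 0], [-0.0216, -0.0323, 0.0047, 0, 0, 0, 0], [-0.0216, -0.0323, 0.0047, 0, 0, 0, 0], [-0.0216, -0.0323, 0.0047, 0, 0, 0, 0], [-0.0216, -0.0323, 0.0047, 0, 0, 0, 0], [-0.0216, -0.0323, 0.0047, 0, 0, 0, 0], [-0.0216, -0.0323, 0.0047, 0, 0, 0, 0], [-0.0216, -0.0323, 0.0047, 0, 0, 0, 0], [-0.0216, -0.0323, 0.0047, 0, 0, 0, 0], [0, 0, 0, 0, 0, 0, 0], [0, 0, 0, 0, 0, 0, 0]]
  force: 20

```text
time: 1.85
tool_pos: [577.1, -107.4, 129.5]
ee_rot: [[0.166, -0.986, -0.002], [-0.986, -0.166, 0.0], [-0.0, 0.002, -1.0]]
force: [-0.7, -0.7, -0.4]
opening: -0.004
```

```bash
cat > st.py <<'E'
from h import *
s=bot.get_state();p=s["tool_pos"];print(s["time"],"local",L(p).round(1),"world",p.round(1),"F",s["force"].round(1),"op",round(s["opening"],3));print((RR.T@s["ee_rot"]).round(3).tolist())
E
python3 st.py
```

```text
1.85 local [-53.8 -57.3 129.5] world [ 577.1 -107.4  129.5] F [-0.7 -0.7 -0.4] op -0.004
[[0.002, -1.0, -0.002], [-1.0, -0.002, 0.0], [-0.0, 0.002, -1.0]]
```

>>> send_rows:
  rows:
    - [[0, 0, 0.015, 0, 0, 0, 0], [0, 0, 0.015, 0, 0, 0, 0], [0, 0, 0.012, 0, 0, 0, 0], [0, 0, 0.008, 0, 0, 0, 0], [0, 0, 0.002, 0, 0, 0, 0], [0, 0, 0.001, 0, 0, 0, 0], [0, 0, 0, 0, 0, 0, 0], [0, 0, 0, 0, 0, 0, 0]]

```text
time: 2.65
tool_pos: [577.9, -108.3, 78.2]
ee_rot: [[0.164, -0.986, 0.001], [-0.986, -0.164, -0.0], [0.0, -0.001, -1.0]]
force: [-0.4, 0.5, 0.4]
opening: 0.001
```

>>> send_rows:
  rows:
    - [[0, 0, 0.001, 0, 0, 0, 0], [0, 0, 0, 0, 0, 0, 0]]

```text
time: 2.85
tool_pos: [577.6, -108.2, 76.7]
ee_rot: [[0.164, -0.986, 0.0], [-0.986, -0.164, -0.0], [0.0, -0.0, -1.0]]
force: [-0.5, 0.3, -0.3]
opening: 0.002
```

>>> send_rows:
  rows:
    - [[0, 0, 0.001, 0, 0, 0, 0], [0, 0, 0, 0, 0, 0, 0]]

```text
time: 3.05
tool_pos: [577.3, -108.2, 75.4]
ee_rot: [[0.164, -0.986, -0.0], [-0.986, -0.164, 0.0], [-0.0, 0.0, -1.0]]
force: [0.6, -0.8, 0.4]
opening: -0.004
```

>>> send_rows:
  rows:
    - [[0, 0, 0.001, 0, 0, 0, 0], [0, 0, 0, 0, 0, 0, 0]]

```text
time: 3.25
tool_pos: [577.3, -108.2, 74.3]
ee_rot: [[0.164, -0.986, -0.0], [-0.986, -0.164, 0.0], [-0.0, 0.0, -1.0]]
force: [-0.2, -0.0, -0.2]
opening: 0.002
```

>>> send_rows:
  rows:
    - [[0, 0, 0.001, 0, 0, 0, 0], [0, 0, 0, 0, 0, 0, 0]]

```text
time: 3.45
tool_pos: [577.3, -108.2, 73.4]
ee_rot: [[0.164, -0.986, -0.0], [-0.986, -0.164, -0.0], [-0.0, 0.0, -1.0]]
force: [-0.1, -0.2, -0.3]
opening: 0.001
```

>>> send_rows:
  rows:
    - [[0, 0, 0.001, 0, 0, 0, 0], [0, 0, 0, 0, 0, 0, 0]]

```text
time: 3.65
tool_pos: [577.3, -108.2, 72.4]
ee_rot: [[0.164, -0.986, -0.0], [-0.986, -0.164, 0.0], [-0.0, 0.0, -1.0]]
force: [0.6, 0.8, 1.2]
opening: -0.002
```

>>> send_rows:
  rows:
    - [[0, 0, 0.001, 0, 0, 0, 0], [0, 0, 0, 0, 0, 0, 0]]

```text
time: 3.85
tool_pos: [577.3, -108.2, 71.3]
ee_rot: [[0.164, -0.986, -0.0], [-0.986, -0.164, 0.0], [-0.0, 0.0, -1.0]]
force: [0.4, 0.2, 0.5]
opening: -0.002
```

```bash
cat > pic.py <<'E'
import sys
from h import *
n,o,x0,x1,y0,y1,k=sys.argv[1],sys.argv[2],*map(int,sys.argv[3:8])
a=bot.read_camera(n)[y0:y1,x0:x1,::-1]
cv2.imwrite(f"pics/{o}.png",cv2.convertScaleAbs(cv2.resize(a,None,fx=k,fy=k,interpolation=cv2.INTER_CUBIC),alpha=1.4))
E
python3 pic.py side si1 240 400 150 300 4; python3 -c "
from h import *
for i in range(6): print(bot.get_state()['force'].round(2),bot.get_state()['tool_pos'].round(1))"
```

```text
[0.11 0.49 0.17] [ 577.3 -108.2   71.4]
[0.11 0.49 0.17] [ 577.3 -108.2   71.4]
[0.11 0.49 0.17] [ 577.3 -108.2   71.4]
[0.11 0.49 0.17] [ 577.3 -108.2   71.4]
[0.11 0.49 0.17] [ 577.3 -108.2   71.4]
[0.11 0.49 0.17] [ 577.3 -108.2   71.4]
```

View pics/si1.png

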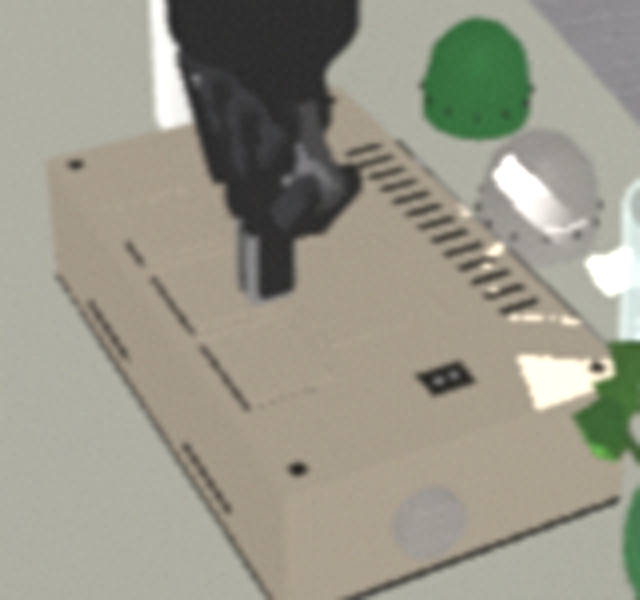

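```bash
python3 pic.py scene sc1 230 380 120 250 5; python3 pic.py wrist wr1 0 640 0 400 1;python3 -c "
from h import *
p=bot.get_state()['tool_pos']
print(proj('side',p),(proj('side',p)-[240,150])*4,(proj('scene',p)-[230,120])*5, proj('wrist',p))"
```

```text
[305.92411528 240.96329151] [263.69646111 363.85316604] [301.19866786 200.6301376 ] [315.87244758 228.3589956 ]
```

View pics/sc1.png

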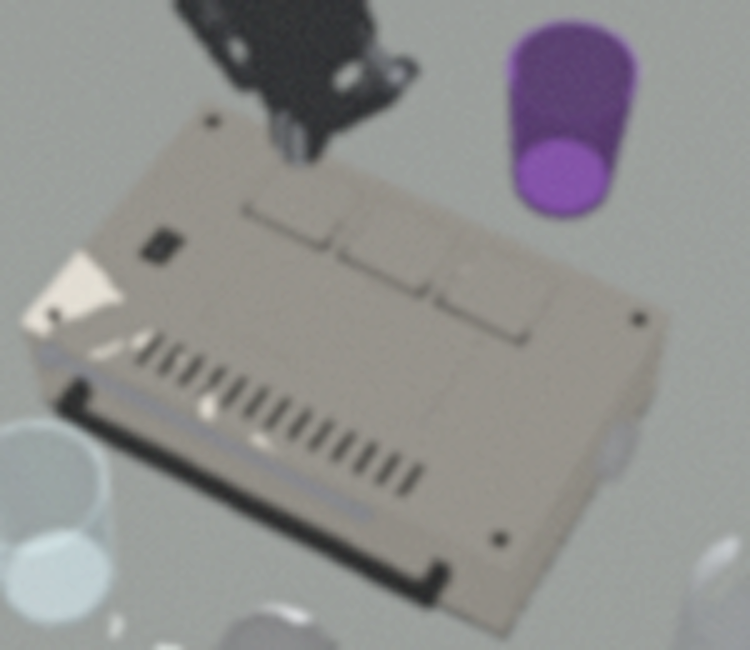

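View pics/wr1.png

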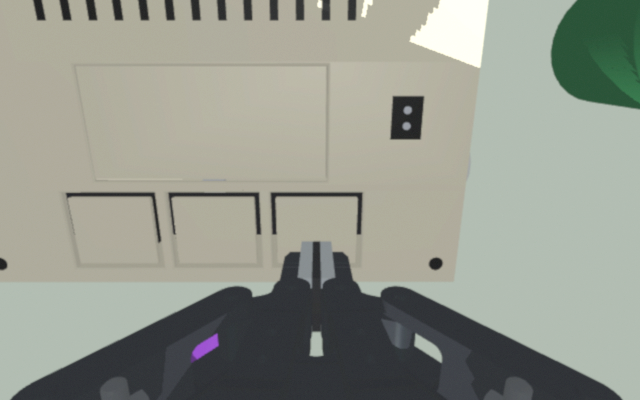

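```bash
python3 -c "
from h import *
p,g=two((230+(299)/5-.4,120+161/5-.4),(240+266/4-.4,150+299/4-.4));print(p,g,L(p),bot.get_state()['tool_pos'])
m=bot.camera_model('wrist')
for uv in [(316,243),(303,243),(331,243)]:
  for z in (75,90,95): print(uv,L(onz('wrist',uv,z)).round(1))
print(m['world_from_camera'])
# check wrist extrinsics: screws, plate corners
for uv in [(436,264),(272,193),(361,193),(327,66),(327,181)]: print(uv,L(onz('wrist',uv,75)).round(1))
"
```

```text
[ 578.44282656 -107.8514505   107.43579088] 0.5480044166885655 [-52.56914112 -58.02610685 107.43579088] [ 577.38947223 -108.22183391   71.50716924]
(316, 243) [-61.4 -58.3  75. ]
(316, 243) [-55.1 -58.3  90. ]
(316, 243) [-53.  -58.3  95. ]
(303, 243) [-61.4 -50.8  75. ]
(303, 243) [-55.1 -51.4  90. ]
(303, 243) [-53.  -51.6  95. ]
(331, 243) [-61.4 -67.   75. ]
(331, 243) [-55.1 -66.3  90. ]
(331, 243) [-53. -66.  95.]
[[ 1.64972498e-01  9.49845484e-01  2.65664510e-01  6.44102426e+02]
 [-9.86297936e-01  1.58690764e-01  4.50957071e-02 -9.69960781e+01]
 [ 6.75449677e-04 -2.69463909e-01  9.63010252e-01  2.54318356e+02]
 [ 0.00000000e+00  0.00000000e+00  0.00000000e+00  1.00000000e+00]]
(436, 264) [ -74.7 -129.2   75. ]
(272, 193) [-31.5 -33.8  75. ]
(361, 193) [-31.5 -83.3  75. ]
(327, 66) [ 34.3 -63.7  75. ]
(327, 181) [-24.7 -64.3  75. ]
```

The scene and side views show the fingertip still about 20–30 mm above the plate, although the TCP reads 71. Both show no contact, which agrees with the zero force. The real tip sits higher than the stated TCP, so I'll descend further by force and check again.

>>> send_rows:
  rows:
    - [[0, 0, 0.004, 0, 0, 0, 0], [0, 0, 0.004, 0, 0, 0, 0], [0, 0, 0.004, 0, 0, 0, 0], [0, 0, 0, 0, 0, 0, 0]]

```text
time: 4.4
tool_pos: [576.6, -108.1, 58.5]
ee_rot: [[0.164, -0.986, -0.002], [-0.986, -0.164, 0.0], [-0.001, 0.002, -1.0]]
force: [-0.3, -0.8, -0.6]
opening: -0.001
```

```bash
python3 pic.py side si2 240 400 150 300 4; python3 pic.py scene sc2 230 380 120 250 5; python3 st.py
```

```text
4.5 local [-53.9 -58.2  59.2] world [ 577.2 -108.2   59.2] F [-0.7  0.1 -0. ] op 0.0
[[0.0, -1.0, -0.001], [-1.0, -0.0, 0.0], [-0.0, 0.001, -1.0]]
```

View pics/si2.png

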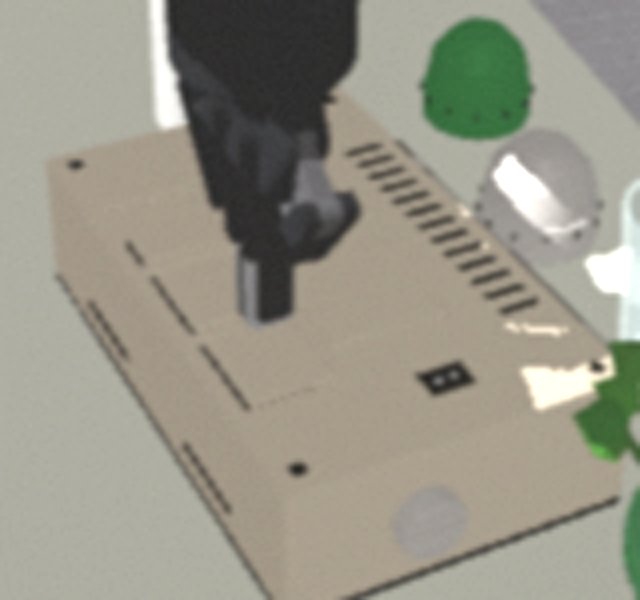

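View pics/sc2.png

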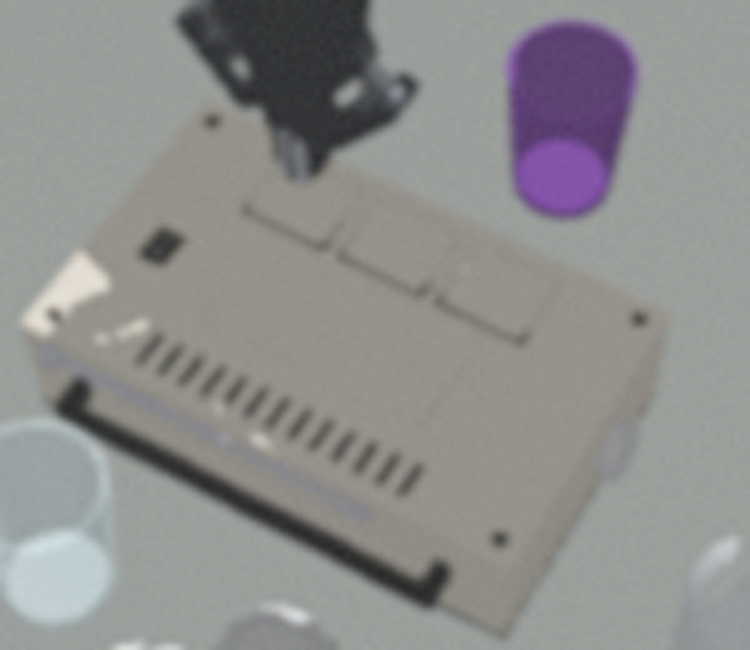

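>>> send_rows:
  rows:
    - [[0, 0, 0.004, 0, 0, 0, 0], [0, 0, 0.004, 0, 0, 0, 0], [0, 0, 0.003, 0, 0, 0, 0], [0, 0, 0, 0, 0, 0, 0]]

```text
time: 4.9
tool_pos: [576.9, -108.1, 47.8]
ee_rot: [[0.164, -0.986, -0.001], [-0.986, -0.164, 0.0], [-0.0, 0.001, -1.0]]
force: [-0.2, -0.2, 0.5]
opening: 0.0
```

>>> send_rows:
  rows:
    - [[0, 0, 0.001, 0, 0, 0, 0], [0, 0, 0, 0, 0, 0, 0]]

```text
time: 5.1
tool_pos: [577.4, -108.3, 47.5]
ee_rot: [[0.164, -0.986, -0.0], [-0.986, -0.164, -0.0], [0.0, 0.0, -1.0]]
force: [-1.2, 0.0, 0.6]
opening: -0.003
```

>>> send_rows:
  rows:
    - [[0, 0, 0.001, 0, 0, 0, 0], [0, 0, 0, 0, 0, 0, 0]]

```text
time: 5.3
tool_pos: [577.4, -108.2, 46.5]
ee_rot: [[0.164, -0.986, 0.0], [-0.986, -0.164, 0.0], [-0.0, -0.0, -1.0]]
force: [-0.0, -0.1, 0.2]
opening: -0.003
```

>>> send_rows:
  rows:
    - [[0, 0, 0.001, 0, 0, 0, 0], [0, 0, 0, 0, 0, 0, 0]]

```text
time: 5.5
tool_pos: [577.3, -108.2, 45.4]
ee_rot: [[0.164, -0.986, -0.0], [-0.986, -0.164, 0.0], [-0.0, 0.0, -1.0]]
force: [1.3, -0.6, -0.2]
opening: -0.002
```

>>> send_rows:
  rows:
    - [[0, 0, 0.001, 0, 0, 0, 0], [0, 0, 0, 0, 0, 0, 0]]

```text
time: 5.7
tool_pos: [577.3, -108.2, 44.4]
ee_rot: [[0.164, -0.986, -0.0], [-0.986, -0.164, 0.0], [-0.0, 0.0, -1.0]]
force: [1.2, 0.7, -0.3]
opening: -0.002
```

>>> send_rows:
  rows:
    - [[0, 0, 0.001, 0, 0, 0, 0], [0, 0, 0, 0, 0, 0, 0]]

```text
time: 5.9
tool_pos: [577.3, -108.2, 43.3]
ee_rot: [[0.164, -0.986, -0.0], [-0.986, -0.164, 0.0], [-0.0, 0.0, -1.0]]
force: [0.1, -0.1, -0.2]
opening: -0.0
```

```bash
python3 pic.py side si3 240 400 150 300 4; python3 st.py
```

```text
5.95 local [-53.7 -58.2  43.4] world [ 577.3 -108.2   43.4] F [ 0.1  0.2 -1. ] op 0.002
[[0.0, -1.0, -0.0], [-1.0, -0.0, 0.0], [-0.0, 0.0, -1.0]]
```

View pics/si3.png

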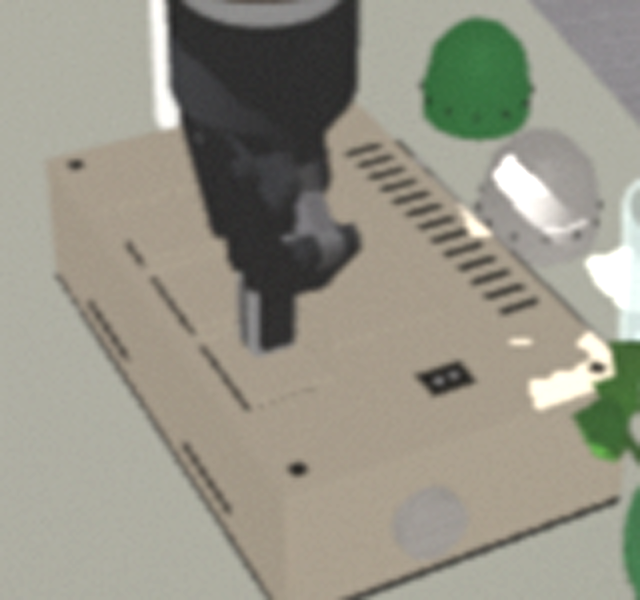

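>>> send_rows:
  rows:
    - [[0, 0, 0.001, 0, 0, 0, 0], [0, 0, 0, 0, 0, 0, 0]]

```text
time: 6.15
tool_pos: [577.3, -108.2, 42.4]
ee_rot: [[0.164, -0.986, -0.0], [-0.986, -0.164, 0.0], [-0.0, 0.0, -1.0]]
force: [-0.4, 0.1, -0.3]
opening: -0.002
```

>>> send_rows:
  rows:
    - [[0, 0, 0.001, 0, 0, 0, 0], [0, 0, 0, 0, 0, 0, 0]]

```text
time: 6.35
tool_pos: [577.3, -108.2, 41.3]
ee_rot: [[0.164, -0.986, -0.0], [-0.986, -0.164, 0.0], [-0.0, 0.0, -1.0]]
force: [0.6, -0.2, 0.5]
opening: -0.0
```

>>> send_rows:
  rows:
    - [[0, 0, 0.001, 0, 0, 0, 0], [0, 0, 0, 0, 0, 0, 0]]

```text
time: 6.55
tool_pos: [577.3, -108.2, 40.4]
ee_rot: [[0.164, -0.986, -0.0], [-0.986, -0.164, 0.0], [-0.0, 0.0, -1.0]]
force: [-0.4, 0.0, -0.3]
opening: 0.002
```

>>> send_rows:
  rows:
    - [[0, 0, 0.001, 0, 0, 0, 0], [0, 0, 0, 0, 0, 0, 0]]

```text
time: 6.75
tool_pos: [577.3, -108.2, 39.4]
ee_rot: [[0.164, -0.986, -0.0], [-0.986, -0.164, 0.0], [-0.0, 0.0, -1.0]]
force: [-0.5, 0.7, 0.9]
opening: -0.005
```

>>> send_rows:
  rows:
    - [[0, 0, 0.001, 0, 0, 0, 0], [0, 0, 0, 0, 0, 0, 0]]

```text
time: 6.95
tool_pos: [577.3, -108.2, 38.4]
ee_rot: [[0.164, -0.986, -0.0], [-0.986, -0.164, 0.0], [-0.0, 0.0, -1.0]]
force: [0.4, 0.4, 0.5]
opening: -0.001
```

>>> send_rows:
  rows:
    - [[0, 0, 0.001, 0, 0, 0, 0], [0, 0, 0, 0, 0, 0, 0]]

```text
time: 7.15
tool_pos: [577.3, -108.2, 37.3]
ee_rot: [[0.164, -0.986, -0.0], [-0.986, -0.164, 0.0], [-0.0, 0.0, -1.0]]
force: [0.7, 0.0, 0.5]
opening: -0.003
```

```bash
python3 pic.py side si4 240 400 150 300 4; python3 pic.py scene sc4 230 380 120 250 5; python3 st.py
```

```text
7.25 local [-53.7 -58.2  37.4] world [ 577.3 -108.3   37.4] F [1.5 0.4 0.2] op -0.0
[[0.0, -1.0, -0.0], [-1.0, -0.0, 0.0], [-0.0, 0.0, -1.0]]
```

View pics/si4.png

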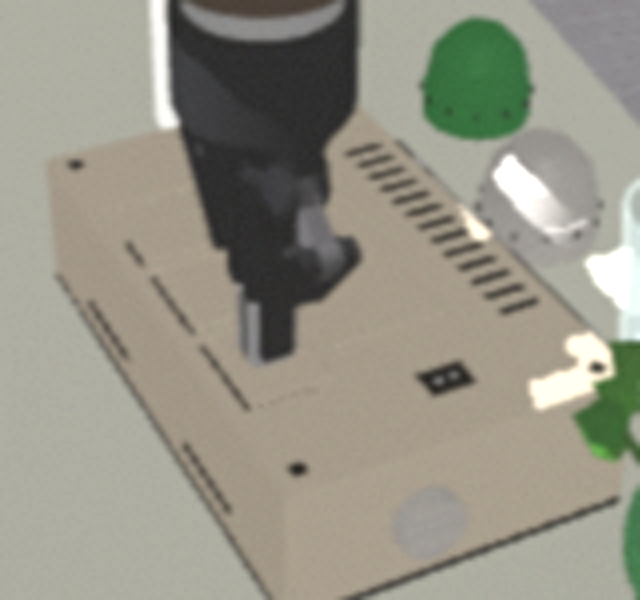

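View pics/sc4.png

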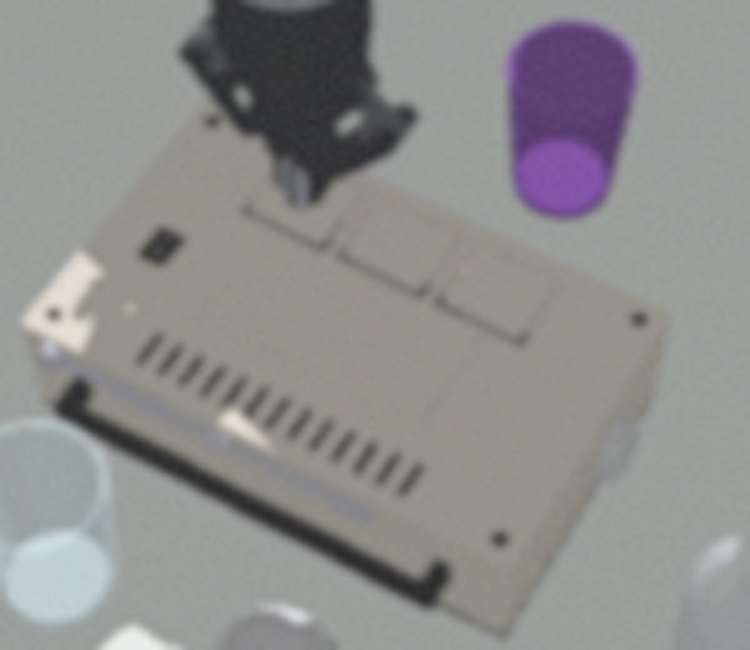

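>>> send_rows:
  rows:
    - [[0, 0, 0.001, 0, 0, 0, 0], [0, 0, 0.001, 0, 0, 0, 0], [0, 0, 0, 0, 0, 0, 0]]

```text
time: 7.55
tool_pos: [577.4, -108.2, 35.5]
ee_rot: [[0.164, -0.986, 0.0], [-0.986, -0.164, -0.0], [0.0, -0.0, -1.0]]
force: [0.6, -0.1, -0.3]
opening: -0.001
```

>>> send_rows:
  rows:
    - [[0, 0, 0.001, 0, 0, 0, 0], [0, 0, 0, 0, 0, 0, 0]]

```text
time: 7.75
tool_pos: [577.5, -108.3, 35.4]
ee_rot: [[0.164, -0.986, 0.001], [-0.986, -0.164, -0.0], [0.0, -0.001, -1.0]]
force: [-1.1, 0.4, 5.7]
opening: 0.0
```

>>> send_rows:
  rows:
    - [[0, 0, 0.001, 0, 0, 0, 0], [0, 0, 0, 0, 0, 0, 0]]

```text
time: 7.95
tool_pos: [577.5, -108.2, 35.4]
ee_rot: [[0.164, -0.986, 0.001], [-0.986, -0.164, -0.0], [0.0, -0.001, -1.0]]
force: [-3.4, 0.7, 8.8]
opening: 0.0
```

>>> send_rows:
  rows:
    - [[0, 0, 0.001, 0, 0, 0, 0], [0, 0, 0, 0, 0, 0, 0]]

```text
time: 8.15
tool_pos: [577.5, -108.3, 35.4]
ee_rot: [[0.164, -0.986, 0.002], [-0.986, -0.164, -0.0], [0.001, -0.002, -1.0]]
force: [-5.3, 0.9, 14.5]
opening: 0.005
```

The -y plate is rigid: contact at reported z=35.4 and 14.5 N with no travel. So the true tips are about 40 mm short of the reported TCP. Next is the middle plate.

>>> send_rows:
  rows:
    - [[0, 0, -0.01, 0, 0, 0, 0], [-0.029, 0, 0, 0, 0, 0, 0], [-0.029, 0, 0, 0, 0, 0, 0], [0, 0, 0.003, 0, 0, 0, 0], [0, 0, 0.002, 0, 0, 0, 0], [0, 0, 0, 0, 0, 0, 0]]

```text
time: 8.75
tool_pos: [567.8, -51.6, 37.1]
ee_rot: [[0.164, -0.987, -0.001], [-0.987, -0.164, -0.0], [0.0, 0.001, -1.0]]
force: [-0.4, -0.2, 1.1]
opening: -0.003
```

>>> send_rows:
  rows:
    - [[0, 0, 0.001, 0, 0, 0, 0], [0, 0, 0, 0, 0, 0, 0]]

```text
time: 8.95
tool_pos: [567.9, -51.8, 36.3]
ee_rot: [[0.163, -0.987, -0.0], [-0.987, -0.163, -0.0], [0.0, 0.0, -1.0]]
force: [-0.8, 0.4, 0.1]
opening: 0.001
```

>>> send_rows:
  rows:
    - [[0, 0, 0.001, 0, 0, 0, 0], [0, 0, 0, 0, 0, 0, 0]]

```text
time: 9.15
tool_pos: [568.0, -51.5, 35.5]
ee_rot: [[0.163, -0.987, 0.0], [-0.987, -0.163, -0.0], [0.0, -0.0, -1.0]]
force: [-0.8, 0.7, 1.1]
opening: -0.003
```

>>> send_rows:
  rows:
    - [[0, 0, 0.001, 0, 0, 0, 0], [0, 0, 0, 0, 0, 0, 0]]

```text
time: 9.35
tool_pos: [568.0, -51.4, 34.7]
ee_rot: [[0.164, -0.987, 0.0], [-0.987, -0.164, -0.001], [0.001, -0.0, -1.0]]
force: [-0.8, -1.5, 1.5]
opening: -0.001
```

>>> send_rows:
  rows:
    - [[0, 0, 0.001, 0, 0, 0, 0], [0, 0, 0, 0, 0, 0, 0]]

```text
time: 9.55
tool_pos: [568.1, -51.4, 33.7]
ee_rot: [[0.164, -0.986, 0.0], [-0.986, -0.164, -0.001], [0.001, -0.0, -1.0]]
force: [0.4, -1.2, 2.6]
opening: 0.0
```

The middle plate gives (1.7 mm in at 2.6 N), so I'll press it on.

>>> send_rows:
  rows:
    - [[0, 0, 0.001, 0, 0, 0, 0], [0, 0, 0.001, 0, 0, 0, 0], [0, 0, 0, 0, 0, 0, 0]]

```text
time: 9.85
tool_pos: [568.0, -51.3, 31.7]
ee_rot: [[0.164, -0.986, 0.0], [-0.986, -0.164, -0.001], [0.001, -0.0, -1.0]]
force: [-1.2, -2.4, 4.0]
opening: 0.001
```

>>> send_rows:
  rows:
    - [[0, 0, 0.001, 0, 0, 0, 0], [0, 0, 0, 0, 0, 0, 0], [0, 0, 0, 0, 0, 0, 0]]

```text
time: 10.15
tool_pos: [568.1, -51.3, 30.7]
ee_rot: [[0.164, -0.986, 0.0], [-0.986, -0.164, -0.001], [0.001, -0.0, -1.0]]
force: [-1.2, -3.4, 5.0]
opening: -0.004
```

```bash
python3 pic.py side si5 240 400 150 300 4; python3 st.py
```

```text
10.2 local [-53.5  -0.5  30.7] world [568.1 -51.3  30.7] F [-0.  -3.6  5.1] op -0.003
[[0.0, -1.0, 0.0], [-1.0, -0.0, -0.001], [0.001, -0.0, -1.0]]
```

View pics/si5.png

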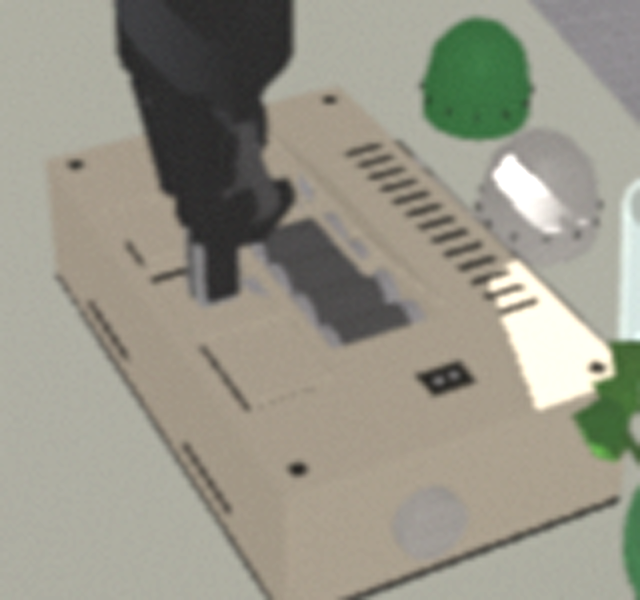

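```bash
python3 pic.py wrist wr5 0 640 0 400 1;python3 pic.py scene sc5 230 380 120 250 5
```

```text
(no output)
```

View pics/wr5.png

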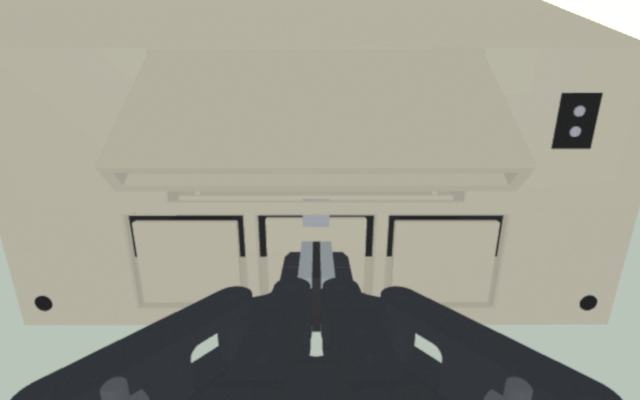

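View pics/sc5.png

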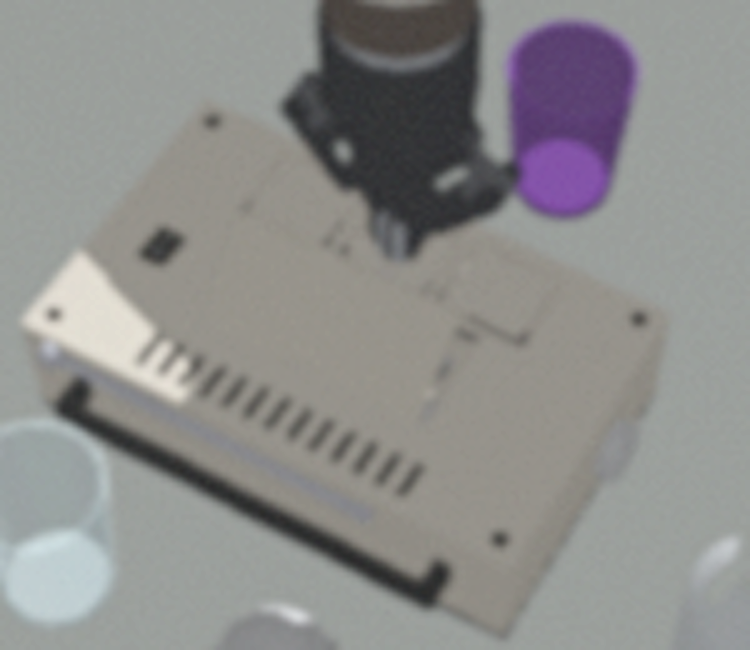

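The door has sprung ajar (free edge at v≈170 in the wrist view) with the gripper clear of it. I'll lift the tip to about z=105 true and come up to the door edge.

>>> send_rows:
  rows:
    - [[0, 0, -0.01, 0, 0, 0, 0], [0, 0, -0.013, 0, 0, 0, 0], [0, 0, -0.012, 0, 0, 0, 0], [0, -0.01, 0, 0, 0, 0, 0], [0, -0.01, 0, 0, 0, 0, 0], [0, 0, 0, 0, 0, 0, 0], [0, 0, 0, 0, 0, 0, 0]]

```text
time: 11.0
tool_pos: [587.4, -47.5, 64.6]
ee_rot: [[0.164, -0.986, -0.002], [-0.986, -0.164, 0.0], [-0.0, 0.002, -1.0]]
force: [-0.2, -0.3, -0.0]
opening: -0.003
```

```bash
python3 pic.py wrist wr6 0 640 0 400 1;python3 pic.py side si6 240 400 150 300 4; python3 st.py;python3 -c "
from h import *
for t in(.7,.85,1.): print(t,[proj('wrist',W(37-59.5*np.cos(t),y,73.5+59.5*np.sin(t))).round() for y in(-63,63)])"
```

```text
11.1 local [-34.3   0.   64.7] world [586.9 -47.6  64.7] F [-0.3 -0.4 -0.3] op 0.0
[[0.0, -1.0, -0.002], [-1.0, -0.0, 0.0], [-0.0, 0.002, -1.0]]
0.7 [array([464., 210.]), array([168., 210.])]
0.85 [array([472., 200.]), array([159., 200.])]
1.0 [array([481., 186.]), array([151., 186.])]
```

View pics/wr6.png

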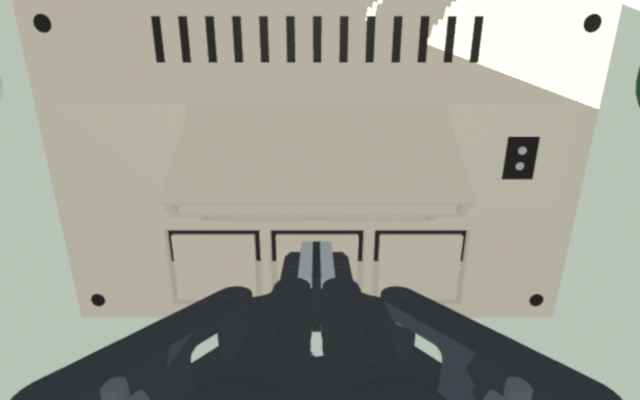

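View pics/si6.png

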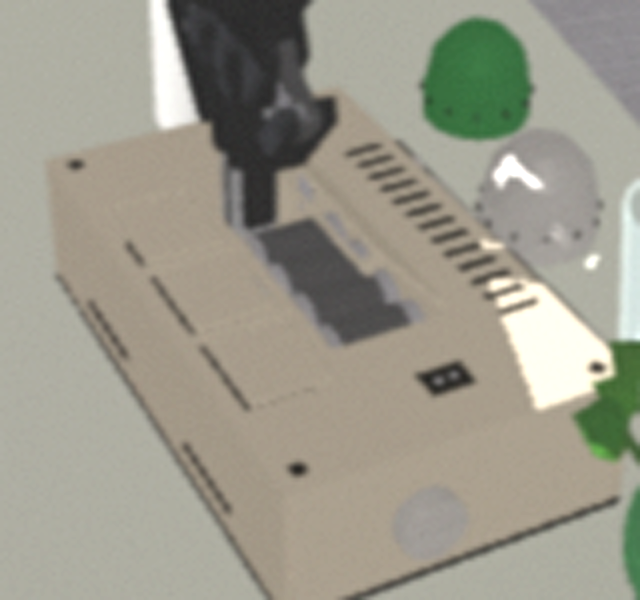

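The door is at about 0.82–0.85 rad (edge at v≈203, matching the prediction of 200). Pushing now.

>>> send_rows:
  rows:
    - [[0, -0.005, 0, 0, 0, 0, 0], [0, -0.005, 0, 0, 0, 0, 0], [0, -0.005, 0, 0, 0, 0, 0], [0, -0.005, 0, 0, 0, 0, 0], [0, -0.005, 0, 0, 0, 0, 0], [0, -0.005, -0.002, 0, 0, 0, 0], [0, 0, 0, 0, 0, 0, 0]]

```text
time: 11.8
tool_pos: [618.6, -42.8, 68.1]
ee_rot: [[0.164, -0.986, 0.002], [-0.986, -0.164, 0.0], [0.0, -0.002, -1.0]]
force: [0.1, -0.9, 0.7]
opening: -0.001
```

```bash
python3 pic.py wrist wr7 0 640 0 400 1; python3 st.py;python3 -c "
from h import *
for t in(.85,1.,1.2,1.4): print(t,[proj('wrist',W(37-59.5*np.cos(t),y,73.5+59.5*np.sin(t))).round() for y in(-63,63)])"
```

```text
11.85 local [-2.6 -0.4 67.8] world [618.3 -42.8  67.8] F [-0.7  0.2  0.2] op 0.002
[[0.0, -1.0, 0.002], [-1.0, -0.0, -0.0], [0.0, -0.002, -1.0]]
0.85 [array([459., 268.]), array([171., 268.])]
1.0 [array([466., 258.]), array([164., 258.])]
1.2 [array([476., 239.]), array([154., 239.])]
1.4 [array([484., 214.]), array([146., 214.])]
```

View pics/wr7.png

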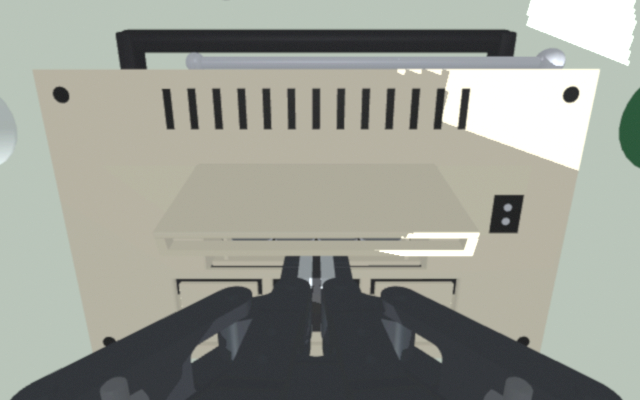

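The fingertip is pushing the door, now at about 1.25 rad. I'll carry on past upright.

>>> send_rows:
  rows:
    - [[0, -0.005, -0.002, 0, 0, 0, 0], [0, -0.005, -0.002, 0, 0, 0, 0], [0, -0.005, -0.002, 0, 0, 0, 0], [0, -0.005, -0.002, 0, 0, 0, 0], [0, -0.005, 0, 0, 0, 0, 0], [0, -0.005, 0, 0, 0, 0, 0], [0, -0.005, 0, 0, 0, 0, 0], [0, 0, 0, 0, 0, 0, 0]]

```text
time: 12.65
tool_pos: [652.4, -36.9, 75.3]
ee_rot: [[0.164, -0.986, 0.0], [-0.986, -0.164, 0.0], [0.0, -0.0, -1.0]]
force: [-0.2, 0.4, 0.7]
opening: -0.002
```

```bash
python3 pic.py wrist wr8 0 640 0 400 1; python3 st.py;python3 -c "
from h import *
for t in(1.4,1.57,1.8,2.1): print(t,[proj('wrist',W(37-59.5*np.cos(t),y,73.5+59.5*np.sin(t))).round() for y in(-63,63)])"
```

```text
12.7 local [31.5 -0.1 75.2] world [651.9 -37.   75.2] F [0.9 0.3 0. ] op 0.002
[[0.0, -1.0, -0.0], [-1.0, -0.0, 0.0], [-0.0, 0.0, -1.0]]
1.4 [array([465., 286.]), array([166., 285.])]
1.57 [array([468., 265.]), array([163., 265.])]
1.8 [array([471., 233.]), array([160., 232.])]
2.1 [array([469., 189.]), array([162., 189.])]
```

View pics/wr8.png

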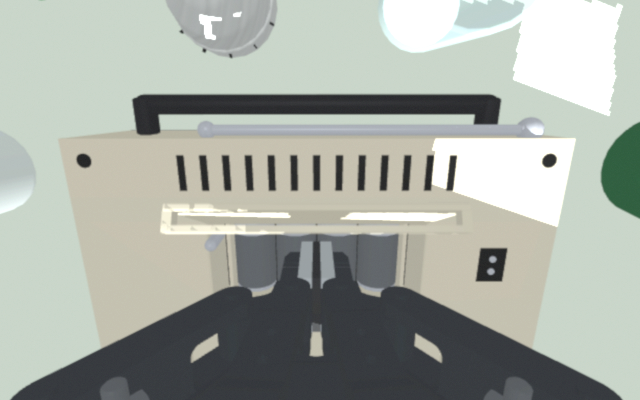

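The door is at about 2.0 rad, past upright. I'll back off along -x, then lift away.

>>> send_rows:
  rows:
    - [[0, 0.01, 0, 0, 0, 0, 0], [0, 0.015, 0, 0, 0, 0, 0], [0, 0.02, 0, 0, 0, 0, 0], [0, 0.02, 0, 0, 0, 0, 0], [0, 0.02, -0.02, 0, 0, 0, 0], [0, 0, -0.03, 0, 0, 0, 0], [0, 0, -0.03, 0, 0, 0, 0], [0, 0, -0.03, 0, 0, 0, 0], [0, 0, 0, 0, 0, 0, 0], [0, 0, 0, 0, 0, 0, 0], [0, 0, 0, 0, 0, 0, 0]]

```text
time: 13.8
tool_pos: [566.9, -51.0, 184.2]
ee_rot: [[0.164, -0.986, -0.002], [-0.986, -0.164, 0.0], [-0.001, 0.002, -1.0]]
force: [-0.5, 0.4, -0.7]
opening: 0.005
```

```bash
python3 pic.py wrist wr9 0 640 0 400 1;python3 pic.py side si9 230 430 150 300 4; python3 pic.py scene sc9 160 420 90 310 3; python3 st.py;python3 -c "
from h import *
for t in(.85,1.8,2.1): print(t,[proj('wrist',W(37-59.5*np.cos(t),y,73.5+59.5*np.sin(t))).round() for y in(-63,63)])"
```

```text
13.95 local [-54.6   0.  184. ] world [566.9 -50.9 184. ] F [ 0.1 -0.5 -0.3] op 0.005
[[0.0, -1.0, -0.003], [-1.0, -0.0, 0.001], [-0.001, 0.003, -1.0]]
0.85 [array([402., 130.]), array([230., 129.])]
1.8 [array([413.,  48.]), array([219.,  48.])]
2.1 [array([412.,  22.]), array([220.,  22.])]
```

View pics/wr9.png

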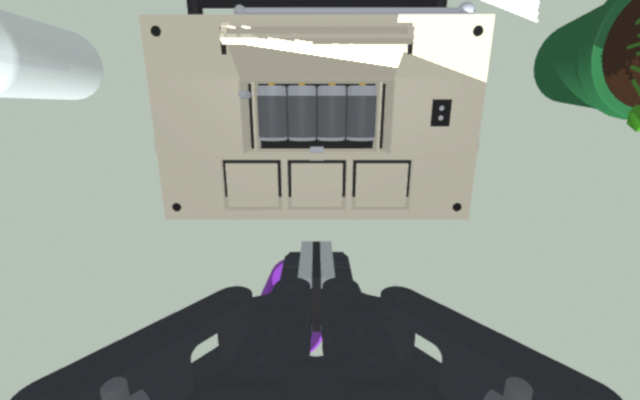

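View pics/si9.png

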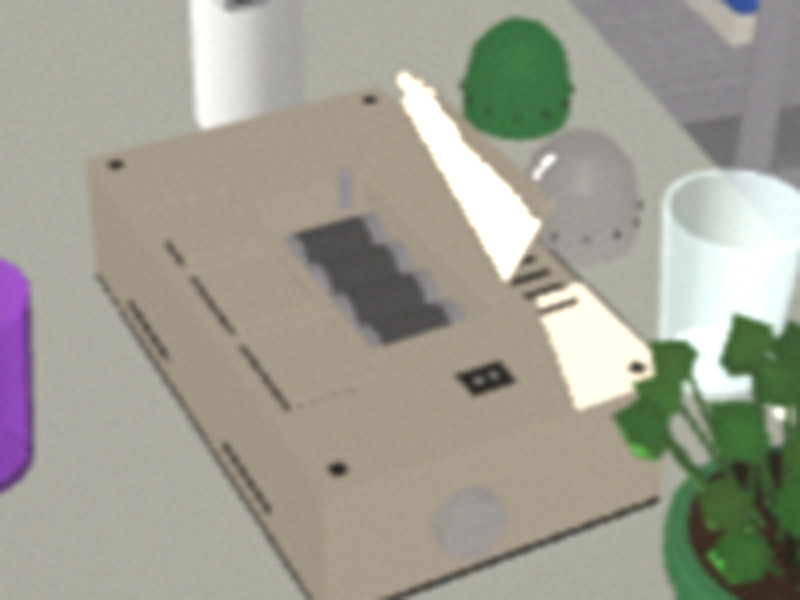

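View pics/sc9.png

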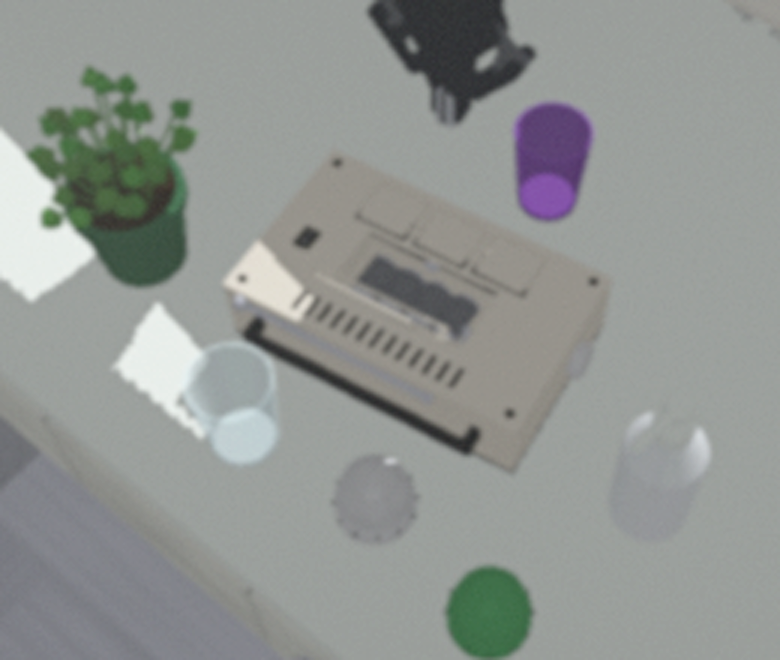

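The wrist view shows the door edge at v≈24 (predicted 22 for 2.1 rad) and all four cells in the compartment. Both fixed views show the pot, bottle, tumbler and timer where they were.

```bash
python3 -c "
from rig import bot
print(bot.job_done())"
```

```text
the job is handed in; nothing more can be done
None
```

The battery compartment is open and the job is handed in, with about 14 s of the 48 s used.

- **Finding the release:** I pressed the -y plate first. It was rigid, taking 14.5 N without moving. The middle plate gave, moving about 4.7 mm in at 5 N, and the door sprang ajar to about 0.85 rad. I did not need to press the +y plate.
- **Opening the door:** I pushed the door with the shut fingertips past upright, and it fell back on its stop. I then withdrew the arm clear of everything.

**Last checks:** In the wrist view the door edge was at row 24, against 22 predicted for 2.1 rad. All four cells were in the compartment. The pot, bottle, tumbler and timer looked undisturbed in the camera views. The forces were near zero.

**One disagreement:** The true fingertips were about 40 mm short of the reported TCP. The panel should be at z = 75 mm, but contact came at a reading of 35 mm. The camera views also showed the tips higher than reported, so I worked from the felt contact height.

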